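Close the staggered second course of a shielding wall and pin its end

TASK

Finish the second course of the plastic shielding wall in the steel tray so that no joint runs straight up through it: lay the loose long brick next to the half brick already pinned there, square over the joint between the two bottom bricks, then lay the loose half brick beside it to finish the open end, all flush with the wall below and closed up to their neighbours. Then push the taper pin from the stand down through the new half brick into the hole beneath until its collar is fully home. Set the bricks down rather than dropping them, and leave the source pot, the monitor and the sample jar where they are.

Things in the scene. Friction and masses are not known exactly. Their poses are not given: they have to be found in the camera images.
- wall: Fixed part of the wall in its steel tray. Origin: on the bench plane, midway along the wall and its thickness; x across the wall towards the source pot, y along it, z up. Tray x -60 to +160, y -155 to +155 mm, rim 14 mm high. Bottom course: two white 140 mm bricks, centred at y -71 and +71 mm, 2 mm joint at y = 0, thickness x -30 to +30, top at z = 54 mm.
- pinned_half (a point): Centre of the fixed half brick already pinned at the +y end of the second course: at (0, 106.5, 79) mm in the wall's frame, 69 mm long, 60 thick, 50 high (y 72 to 141 mm, z 54 to 104 mm). The head of its pin rises to z = 158 mm. Axes as the wall's.
- long_place (a point): Where the long brick's centre belongs: in the second course over the bottom joint, at (0, 0, 79) mm in the wall's frame; this leaves a 2 mm joint to the pinned half brick. Axes as the wall's.
- base_hole (a point): Mouth of the hole for the pin in the bottom course, under the open end: at (0, -106.5, 54) mm in the wall's frame. Hole 22 mm across, 50 mm deep. The loose half brick belongs with its centre 25 mm above this point, 2 mm from the long brick. Axes as the wall's.
- long_center (a point): Centre of the loose long brick: white polyethylene, 140 mm long (its y), 60 mm thick (its x), 50 mm high (its z), 0.3 to 0.5 kg; it starts flat on the bench. Two upright 22 mm through holes at y -35.5 and +35.5 mm, which stay empty.
- half_center (a point): Centre of the loose half brick: white polyethylene, 69 mm long (its y), 60 mm thick (its x), 50 mm high (its z), 0.14 to 0.23 kg; it starts flat on the bench. One upright 22 mm through hole in its middle.
- pin_head (a point): Middle of the loose aluminium taper pin's round grip: 26 mm across, from 26 mm below to 22 mm above this point. Below it: a collar 38 mm across, underside 32 mm below this point; a 20 mm shank, tapering over its last 36 mm to a 10 mm tip 124 mm below this point. z up along the pin. 0.15 kg. Hangs in the stand; seated, this point is 82 mm above base_hole.
- pin_stand: Fixed stand of folded aluminium sheet, 70 mm (x) by 110 mm (y; 143 mm over its feet), 98 mm high, with two 24 mm holes in its top at y -27 mm (empty) and +27 mm (the pin hangs here by its collar). Origin: centre of its underside.
- pot_center (a point): Middle of the loose source pot, a dark metal pot 65 mm across and 76 mm high, standing in the tray about 105 mm behind the wall's middle plane (bystander).
- monitor_center (a point): Middle of the loose yellow and grey radiation monitor, about 110 by 225 mm and 82 mm high, on the left of the work (bystander).
- jar_center (a point): Middle of the loose brown glass sample jar, 64 mm across and 65 mm high, beyond the work (bystander).
Things that resemble listed ones, but are neither listed nor needed, are in the scene too. What is meant by the part that bears pin_head is not orange, and is the larger of those in its own colour. Leave any black look-alike of the part that bears long_center alone.

How it is judged:
On the way, in this order (a step that is already met when the one before it is completed fails the run):
1. the long brick lies on the bottom course beside the pinned half brick, over the joint (within 5 mm) (x of long_center in the frame of wall between -0.005 and 0.005 m and y of long_center in the frame of wall between -0.005 and 0.005 m and z of long_center in the frame of wall between 0.076 and 0.082 m and angle between the y axis of long_center and the y axis of wall, either way round below 0.05 rad and angle between the z axis of long_center and the z axis of wall, either way round below 0.05 rad), for 0.2 s.
2. the loose half brick lies at the open end, beside the long brick (within 7 mm, its hole over the hole below) (x of half_center in the frame of wall between -0.007 and 0.007 m and y of half_center in the frame of wall between -0.1135 and -0.0995 m and z of half_center in the frame of wall between 0.076 and 0.082 m and angle between the y axis of half_center and the y axis of wall, either way round below 0.08 rad and angle between the z axis of half_center and the z axis of wall, either way round below 0.05 rad), for 0.2 s.
At the end, for the whole second after the job is handed in: Both loose bricks lie flat on the bottom course within 5 mm of their places along and across the wall (long brick centred over the joint, square within 0.05 rad; half brick at the open end, within 0.07 rad); the pin is upright within 0.08 rad through both holes, collar within 4 mm of home (all of step 1 and x of half_center in the frame of wall between -0.005 and 0.005 m and y of half_center in the frame of wall between -0.1115 and -0.1015 m and z of half_center in the frame of wall between 0.076 and 0.082 m and angle between the y axis of half_center and the y axis of wall, either way round below 0.07 rad and angle between the z axis of half_center and the z axis of wall, either way round below 0.05 rad and x of pin_head in the frame of wall between -0.005 and 0.005 m and y of pin_head in the frame of wall between -0.1115 and -0.1015 m and z of pin_head in the frame of wall between 0.132 and 0.14 m and angle between pin_head's own z axis and vertical below 0.08 rad); the robot touches nothing.
It fails at once if the source pot is shifted by more than 15 mm (distance of pot_center from where it was at the start of the episode above 0.015 m).
It fails at once if the monitor is shifted by more than 20 mm (distance of monitor_center from where it was at the start of the episode above 0.02 m).
It fails at once if the sample jar is shifted by more than 20 mm or knocked over (distance of jar_center from where it was at the start of the episode above 0.02 m).
It fails at once if a loose brick is dropped (falls free of the fingers at over 0.45 m/s, as from more than 10 mm) ((linear speed of long_brick above 0.45 m/s and contact force between the fingers and long_brick below 0.5 N) or (linear speed of half_brick above 0.45 m/s and contact force between the fingers and half_brick below 0.5 N)).
It also fails if it takes over 72 s, if anything falls off the work surface, if the arm or the gripper's body presses on something with over 40 N, if the wrist force passes 120 N, or if a joint passes its speed limit or range.

ROBOT

A 6-joint arm with a two-finger parallel gripper is mounted at the origin on the work surface. World frame = base frame: x ahead of the robot, y to its left, z up, the work surface at z = 0. Lengths are in m, angles in rad, forces in N, time in s.
With the tool pointing down it reaches from about 0.375 to 0.9 m from the base axis. Payload 3.1 kg.
Tool frame: the origin (TCP) lies on the centre line of the jaws, within the pads' length; the fingertips stand 22 mm ahead of it and the grasp point (between the pads) lies 3 mm ahead of it; z points along the fingers, x is the direction in which the jaws open and shut, and the axes are right-handed (so a half turn about z gives the same grasp; the last joint's range is limited). The gripper opens to 87 mm and grips with 3 to 60 N. Pads are 19 mm wide; open, the fingers measure 117 mm over their backs; the gripper's body (75 mm by 190 mm) begins 51 mm behind the grasp point.
Start: joints at [1.169, 0.527, 1.433, -0, 1.181, -0.178], TCP at [0.138, 0.61, 0.207] pointing down, gripper open.
Joint ranges: [-3.08, 3.08], [-0.75, 2.2], [0.22, 2.44], [-1.43, 4.57], [0, 2.65], [-2.85, 2.85]. Speed limits (rad/s): [2.79, 2.79, 3.14, 3.14, 3.14, 3.14].

INTERFACE

Orientations are given as a unit quaternion [x, y, z, w].
In Python, from rig import robot, camera, order gives the robot as it stands.
- The arm moves only by the shell command python3 -m pendant 'ROWS' [OPENING] [FORCE]. ROWS is JSON, a list of rows, each a list of 2 entries, a list of its own where there are three numbers: the shift along the tool's x, y, z in mm, then the turn about the tool's z in degrees. A call has 1 to 8 rows; each row shifts and turns the commanded pose from where the row before left it, along the tool's axes as they then stand; what a row does not reach is not made up. A row lasts 1/8 s, in which the tool goes at most 62.5 mm and 10.7 degrees, less where a joint would pass 70% of its speed; a pose out of reach is approached as far as the arm can. A call with a gripper value outside its range is refused whole. OPENING is the finger opening in mm, from 0 to 87, set as the call begins (- or left out, the last holds). The fingers move at their own pace and stop on an object; FORCE is the grip in N (left out, the last holds). Time passes only in rows, so rows that do not move let the fingers close. It gives the time, the measured TCP pose, the force and the opening at its end, in the units of the state.
- robot.get_obs(): the state, without advancing time (a new reading comes with each control period).
- camera(name): name is "scene" or "top" or "wrist"; returns a dict with "pixels" (420x560x3 uint8, blue, green, red), "mtx" (3x3 intrinsics, pixels), "R" (3x3) and "t" (3): a world point X has camera coordinates R X + t. Camera axes: x right, y down, z forward; pixel columns grow to the right and rows downward; lengths in m; the calibration is good to about 2 mm. A picture is of the moment at which its call begins. There is no depth.
- order.hand_in(): hands the job in, once; it reports no verdict.
The state is a dict: "time": time; "q": joint angles; "joint_velocities": joint speeds; "joint_torque": joint torques, N m; "position": TCP position; "tool_rot": TCP orientation; "ft_force": force on the tool from outside, world axes, zero at the start; "moment": the same for the moment, N m; "grip_width": finger opening in m.
Only numpy, scipy, OpenCV 4.12 (cv2) and the standard library are available. Lean on these libraries where they do the work, as an engineer would, in place of code of your own. Each camera call takes 0.05 s, during which the arm holds its last target. There are 200 camera calls.

## Working session

There is one attempt and no reset: what is moved stays moved. The work goes in short steps, Python scripts to look and compute and a shell command to move; the robot and the scene stay as the last step left them, time stands still between calls to the robot, and variables do not carry over. Pictures are saved under pics/ and viewed, about 8 in all and at most 12, crops included, and the job is handed in when it is done.

```bash
ls; mkdir -p pics; python3 - <<'E'
from rig import robot,camera
import cv2,pickle
o=robot.get_obs();print(o['time'],o['position'],o['tool_rot'],o['grip_width'])
for n in('scene','top'):
    c=camera(n);pickle.dump(c,open(f'{n}0.pkl','wb'));cv2.imwrite(f'pics/{n}0.png',c['pixels']);print(n,c['mtx'].tolist() if hasattr(c['mtx'],'tolist') else c['mtx'],c['R'],c['t'])
E
```

```text
pics
0.0 [0.13774808 0.60881822 0.20588021] [ 7.81320861e-01  6.24128600e-01 -9.63134965e-04  5.24966866e-04] 0.08704516972371204
scene [[453.57883423300996, 0.0, 279.8762969926943], [0.0, 453.57883423300996, 202.11674150603884], [0.0, 0.0, 1.0]] [[ 0.58301353  0.81224339 -0.01886541]
 [ 0.54208791 -0.40618683 -0.73563099]
 [-0.60517429  0.41865611 -0.67711974]] [-0.37150412 -0.23806004  1.56700043]
top [[444.8163000588605, 0.0, 285.0288209944056], [0.0, 444.8163000588605, 215.06805221990527], [0.0, 0.0, 1.0]] [[-0.00323934 -0.99998085  0.00527365]
 [-0.99230808  0.00256177 -0.12376638]
 [ 0.1237505  -0.00563401 -0.99229737]] [0.02013838 0.61475921 1.12291439]
```

View pics/scene0.png

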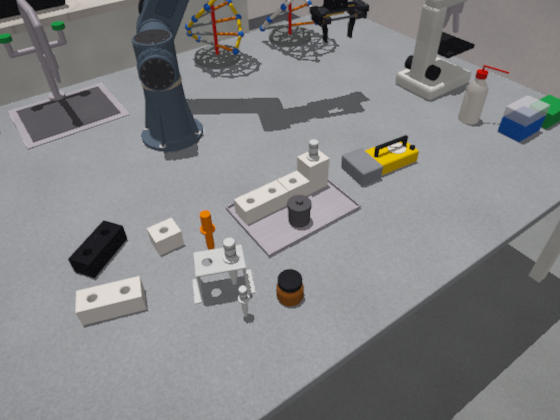

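View pics/top0.png

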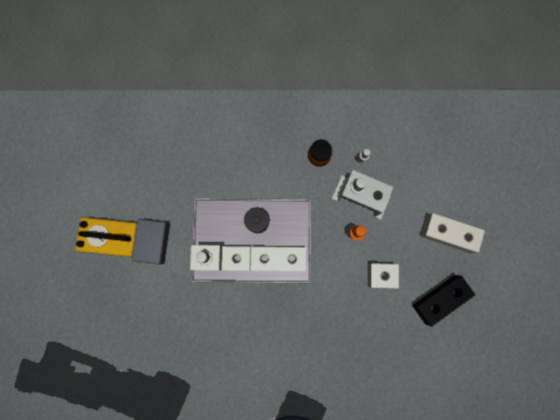

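Scene: the white long brick is at top-view (452,232), and its black look-alike at (443,299). The white half brick is at (385,276). The silver pin hangs in the stand at (358,184), with an orange look-alike at (358,232) and a smaller silver one at (364,155). The wall runs along columns 192–307 at row 258. My choices are the white long brick, the half brick, and the larger silver pin in the stand. I'll check these in one close crop with measured contours.

```bash
cat > h.py <<'E'
import numpy as np,cv2,pickle
from scipy.spatial.transform import Rotation as Ro
def ray(c,uv,z):
    "pixel(s) -> world points on plane z"
    uv=np.atleast_2d(np.float64(uv)); K,R,t=(np.array(c[k]) for k in('mtx','R','t'))
    d=np.c_[uv,np.ones(len(uv))]@np.linalg.inv(K).T@R; o=-R.T@t
    return o+d*((z-o[2])/d[:,2])[:,None]
def proj(c,X):
    K,R,t=(np.array(c[k]) for k in('mtx','R','t'))
    p=(np.atleast_2d(X)@R.T+t)@K.T; return p[:,:2]/p[:,2:]
def rot(o): return Ro.from_quat(o['tool_rot']).as_matrix()
def to_tool(o,target,yaw=None):
    "mm shift in tool axes to the world target; turn(deg) so that tool x points to world yaw (mod 180)"
    M=rot(o); s=M.T@(np.array(target)-o['position'])*1000
    cur=np.degrees(np.arctan2(M[1,0],M[0,0])); turn=None
    if yaw is not None: turn=-((yaw-cur+90)%180-90)   # tool z down: positive turn = negative yaw
    return s.round(1),cur.round(1),turn
E
python3 - <<'E'
from h import *
c=pickle.load(open('top0.pkl','rb'));im=c['pixels'];g=cv2.cvtColor(im,cv2.COLOR_BGR2GRAY)
big=cv2.resize(im[130:340,180:500],None,fx=2.5,fy=2.5,interpolation=cv2.INTER_CUBIC)
m=((g>185)*255).astype('uint8')
for k in cv2.findContours(m,cv2.RETR_EXTERNAL,cv2.CHAIN_APPROX_NONE)[0]:
    a=cv2.contourArea(k)
    if a<150 : continue
    r=cv2.minAreaRect(k)
    P=ray(c,cv2.boxPoints(r),.05);ctr=ray(c,r[0],.05)[0]
    e=P[1]-P[0];f=P[2]-P[1]
    print(np.round(r[0],1),a,'ctr',ctr.round(4),'sides',np.linalg.norm(e).round(4),np.linalg.norm(f).round(4),'yaws',np.degrees(np.arctan2(e[1],e[0])).round(1),np.degrees(np.arctan2(f[1],f[0])).round(1))
    b=((cv2.boxPoints(r)-[180,130]+.5)*2.5).astype(int);cv2.polylines(big,[b],True,(0,0,255),1)
cv2.imwrite('pics/crop.png',big)
print('cam',-np.array(c['R']).T@c['t'])
E
```

```text
[384.5 275.5] 525.0 ctr [ 0.4578 -0.2341  0.05  ] sides 0.0638 0.053 yaws -90.2 178.0
[278. 259.] 1171.0 ctr [0.5004 0.0367 0.05  ] sides 0.1382 0.0559 yaws -90.2 179.5
[235.5 258.5] 534.5 ctr [0.502  0.1451 0.05  ] sides 0.0639 0.0584 yaws -90.2 -179.6
[204.5 257.5] 585.5 ctr [0.5048 0.2242 0.05  ] sides 0.069 0.0584 yaws -90.2 -179.1
[450.6 230.9] 623.0 ctr [ 0.5712 -0.408   0.05  ] sides 0.0532 0.109 yaws -20.6 -108.9
cam [0.47113455 0.02488964 1.19024532]
```

View pics/crop.png

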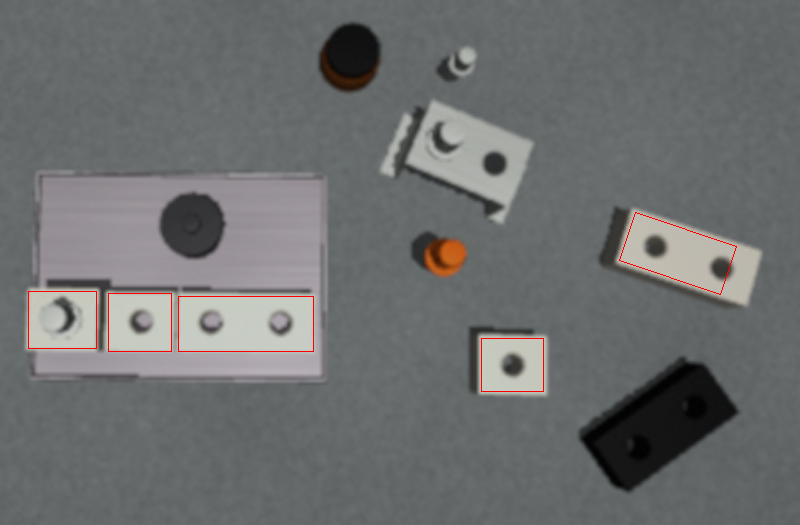

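The crop confirms the choice: white long brick (2 holes, right), white half brick, and the larger silver pin in the stand. The red boxes match the wall and the half brick; the long brick's box is cut short by shading. I'll turn the tool to yaw 0 while rising, then look at the wall from above.

```bash
python3 -m pendant '[[[0,0,-15],9.6],[[0,0,-15],9.6],[[0,0,-15],9.6],[[0,0,-15],9.6],[[0,0,-15],9.6],[[0,0,-15],9.6],[[0,0,-10],9.6],[[0,0,-5],9.6]]' 87 40
python3 -m pendant '[[[36,50,0],0],[[36,50,0],0],[[36,50,0],0],[[36,50,0],0],[[36,50,0],0],[[36,50,0],0],[[36,50,0],0],[[36,50,0],0]]'
python3 -m pendant '[[[30,50,0],0],[[10,30,0],0],[[0,0,0],0]]'
python3 - <<'E'
from h import *
from rig import robot,camera
o=robot.get_obs();print(o['time'],o['position'],o['q'],to_tool(o,o['position'],0))
c=camera('wrist');pickle.dump((c,o),open('w1.pkl','wb'));cv2.imwrite('pics/w1.png',c['pixels'])
R=np.array(c['R']);print('cam',-R.T@c['t'],R[2])
E
```

```text
time: 1.1
position: [0.138, 0.6095, 0.3121]
tool_rot: [1.0, 0.001, -0.0, 0.0]
ft_force: [0.7, -1.3, -0.1]
grip_width: 0.0871
time: 2.1
position: [0.4297, 0.21, 0.3117]
tool_rot: [1.0, 0.004, -0.0, -0.0]
ft_force: [1.1, 1.0, -0.2]
grip_width: 0.0869
time: 2.48
position: [0.4702, 0.1302, 0.3113]
tool_rot: [1.0, 0.002, -0.001, 0.0]
ft_force: [0.3, 1.3, -0.5]
grip_width: 0.0873
2.475 [0.47023783 0.13016937 0.3113368 ] [ 4.05898313e-02  2.21138699e-01  1.62236139e+00 -6.29479916e-05
  1.29913146e+00  3.72915595e-02] (array([0., 0., 0.]), np.float64(0.2), np.float64(0.1899437074732333))
cam [0.47009095 0.21016652 0.48859932] [-9.52994892e-04 -2.90532620e-01 -9.56864614e-01]
```

View pics/w1.png

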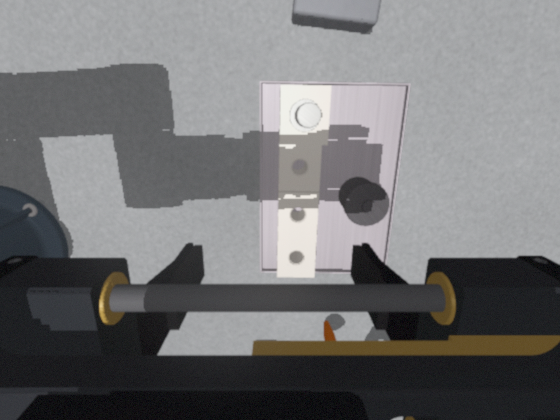

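The wrist view shows the wall at columns 278–330, with the pinned half and its pin at (305,115). Tray corners are about (262,84), (407,84) and (262,270), and the pot is at (362,200). The gripper body is wide along tool x. Next I'll compute the wall frame and refine the loose bricks.

```bash
python3 - <<'E'
from h import *
c,o=pickle.load(open('w1.pkl','rb'));im=c['pixels'];g=cv2.cvtColor(im,cv2.COLOR_BGR2GRAY)
print('tray corners',ray(c,[[262,84],[407,84],[262,270],[390,271]],.014).round(4).tolist())
# brick edges lit rows: left/right by half-max crossings
def edge(row,a,b,lev=190):
    r=g[row,a:b].astype(float);k=np.where(r>lev)[0];return a+k[0]-.5,a+k[-1]+.5
for rows,z in((range(88,126,4),.104),(range(222,274,4),.054)):
    E=[(*edge(r,268,345),r) for r in rows]
    L=ray(c,[(e[0],e[2]) for e in E],z);R=ray(c,[(e[1],e[2]) for e in E],z)
    for n,P in(('L',L),('R',R)):
        p=np.polyfit(P[:,1],P[:,0],1);print(z,n,'x mean',np.median(P[:,0]).round(4),'y',P[:,1].mean().round(3),'slope',p[0].round(4))
col=[np.where(g[200:290,u]>190)[0].max()+200.5 for u in range(284,312,4)]
print('end y',ray(c,[(u,v) for u,v in zip(range(284,312,4),col)],.054)[:,:2].round(4).tolist())
col=[np.where(g[70:110,u]>190)[0].min()+69.5 for u in range(286,326,4)]
print('top end y',ray(c,[(u,v) for u,v in zip(range(286,326,4),col)],.104)[:,:2].round(4).tolist())
c=pickle.load(open('top0.pkl','rb'));im=c['pixels'];g=cv2.cvtColor(im,cv2.COLOR_BGR2GRAY)
for (x0,x1,y0,y1),th in(((415,495,205,260),150),((365,405,258,295),140)):
    m=np.zeros_like(g);m[y0:y1,x0:x1]=(g[y0:y1,x0:x1]>th)*255
    k=max(cv2.findContours(m,cv2.RETR_EXTERNAL,cv2.CHAIN_APPROX_NONE)[0],key=cv2.contourArea);P=ray(c,k[:,0],.05)[:,:2].astype('f4')
    print(cv2.minAreaRect(P))
c2=c
E
```

```text
tray corners [[0.4471, 0.2572, 0.014], [0.6575, 0.2579, 0.014], [0.4438, -0.0431, 0.014], [0.6665, -0.0441, 0.014]]
0.104 L x mean 0.4578 y 0.224 slope 0.0058
0.104 R x mean 0.5499 y 0.224 slope 0.1541
0.054 L x mean 0.4551 y 0.019 slope -0.1499
0.054 R x mean 0.5641 y 0.02 slope 0.5487
end y [[0.4812, -0.035], [0.4876, -0.035], [0.494, -0.035], [0.5005, -0.0349], [0.5069, -0.0349], [0.5133, -0.0349], [0.5197, -0.0349]]
top end y [[0.4797, 0.2489], [0.4844, 0.2489], [0.4891, 0.2511], [0.4938, 0.2511], [0.4985, 0.2511], [0.5032, 0.2512], [0.5079, 0.2512], [0.5126, 0.2512], [0.5173, 0.2512], [0.5219, 0.2512]]
((0.5676911473274231, -0.4201287627220154), (0.13918572664260864, 0.05895736441016197), 71.16230010986328)
((0.4576828181743622, -0.2339651882648468), (0.06891439855098724, 0.060588326305150986), 88.01161193847656)
```

```bash
python3 - <<'E'
from h import *
c,o=pickle.load(open('w1.pkl','rb'));im=c['pixels'].astype(int)
for r in(100,125,240,262): print(r,[tuple(im[r,u]) for u in range(266,340,6)])
t=pickle.load(open('top0.pkl','rb'));it=t['pixels'].astype(int)
for u in(225,250,278): print(u,[tuple(it[v,u]) for v in range(240,280,2)])
E
python3 -m pendant '[[[12,60,0],0],[[12,60,0],0],[[12,60,0],0],[[12,60,0],4],[[12,60,0],4]]'
python3 -m pendant '[[[0,60,0],8.7],[[0,0,0],2]]'
python3 - <<'E'
from h import *
from rig import robot,camera
o=robot.get_obs();print(o['time'],o['position'],to_tool(o,(.5677,-.4201,.028),-18.8))
c=camera('wrist');pickle.dump((c,o),open('w2.pkl','wb'));cv2.imwrite('pics/w2.png',c['pixels'])
E
```

```text
100 [(np.int64(220), np.int64(213), np.int64(220)), (np.int64(216), np.int64(210), np.int64(217)), (np.int64(215), np.int64(210), np.int64(217)), (np.int64(234), np.int64(240), np.int64(240)), (np.int64(233), np.int64(239), np.int64(240)), (np.int64(234), np.int64(239), np.int64(239)), (np.int64(229), np.int64(232), np.int64(232)), (np.int64(229), np.int64(232), np.int64(232)), (np.int64(230), np.int64(236), np.int64(239)), (np.int64(231), np.int64(237), np.int64(240)), (np.int64(229), np.int64(235), np.int64(240)), (np.int64(209), np.int64(204), np.int64(210)), (np.int64(208), np.int64(203), np.int64(210))]
125 [(np.int64(215), np.int64(209), np.int64(216)), (np.int64(213), np.int64(208), np.int64(214)), (np.int64(213), np.int64(208), np.int64(215)), (np.int64(234), np.int64(239), np.int64(240)), (np.int64(233), np.int64(239), np.int64(240)), (np.int64(233), np.int64(235), np.int64(235)), (np.int64(184), np.int64(187), np.int64(186)), (np.int64(226), np.int64(229), np.int64(229)), (np.int64(205), np.int64(208), np.int64(208)), (np.int64(230), np.int64(236), np.int64(240)), (np.int64
[... 3878 characters left out ...]
, np.int64(204), np.int64(199)), (np.int64(196), np.int64(204), np.int64(199)), (np.int64(188), np.int64(192), np.int64(191)), (np.int64(177), np.int64(171), np.int64(177)), (np.int64(175), np.int64(168), np.int64(174)), (np.int64(174), np.int64(166), np.int64(174)), (np.int64(180), np.int64(173), np.int64(180))]
time: 3.15
position: [0.5283, -0.168, 0.3118]
tool_rot: [0.998, -0.066, 0.0, -0.0]
ft_force: [-0.2, -0.4, -0.1]
grip_width: 0.0872
time: 3.4
position: [0.5198, -0.2301, 0.3113]
tool_rot: [0.987, -0.161, -0.0, 0.0]
ft_force: [-0.4, 1.4, -0.3]
grip_width: 0.0866
3.4 [ 0.51980888 -0.2301008   0.31126054] (array([106. , 164.8, 283.3]), np.float64(-18.6), np.float64(0.23674201379340332))
```

```bash
cat >> h.py <<'E'
def brickmask(im):
    i=im.astype(int); return (((i[...,1]-i[...,0])>2)&(i[...,2]-i[...,0]>1)&(abs(i[...,2]-i[...,1])<15)&(i[...,1]>60)).astype('uint8')*255
E
python3 - <<'E'
from h import *
c,o=pickle.load(open('w1.pkl','rb'));m=brickmask(c['pixels'])
for rows,z in((range(90,124,2),.104),(range(215,272,2),.054)):
    D=[]
    for r in rows:
        k=np.where(m[r,268:345])[0]+268; p=ray(c,[(k[0]-.5,r),(k[-1]+.5,r)],z);D.append((*p[:,0],p[0,1]))
    D=np.array(D);print(z,np.median(D,0).round(4),'slopes',[np.polyfit(D[:,2],D[:,i],1)[0].round(4) for i in(0,1)])
t=pickle.load(open('top0.pkl','rb'));m=brickmask(t['pixels'])
for u0,u1,z in((194,218,.104),(225,246,.054),(255,303,.054)):
    D=[]
    for u in range(u0,u1,2):
        k=np.where(m[238:285,u])[0]+238;p=ray(t,[(u,k[-1]+.5),(u,k[0]-.5)],z);D.append((*p[:,0],p[0,1]))
    D=np.array(D);print('top',z,np.median(D,0).round(4),np.polyfit(D[:,2],D[:,0],1)[0].round(4))
k=np.where(m[262,180:330])[0]+180;print('top ends',k[0],k[-1],ray(t,[(k[-1]+.5,262)],.054)[0].round(4),ray(t,[(k[0]-.5,262)],.104)[0].round(4))
c,o=pickle.load(open('w2.pkl','rb'));m=brickmask(c['pixels'])
for k in cv2.findContours(m,cv2.RETR_EXTERNAL,cv2.CHAIN_APPROX_NONE)[0]:
    if cv2.contourArea(k)>600: print(cv2.boundingRect(k),cv2.minAreaRect(ray(c,k[:,0],.05)[:,:2].astype('f4')))
cv2.imwrite('pics/w2m.png',np.hstack([cv2.resize(c['pixels'],(400,300)),cv2.cvtColor(cv2.resize(m,(400,300)),cv2.COLOR_GRAY2BGR)]))
E
```

```text
0.104 [0.4722 0.5321 0.2238] slopes [np.float64(0.0121), np.float64(0.0176)]
0.054 [0.4704 0.5298 0.0248] slopes [np.float64(0.0199), np.float64(0.0135)]
top 0.104 [0.4743 0.5348 0.213 ] 0.0085
top 0.054 [0.4717 0.5349 0.1456] -0.0057
top 0.054 [0.4713 0.5321 0.0367] 0.0039
top ends 190 305 [ 0.4925 -0.0332  0.054 ] [0.4924 0.2509 0.104 ]
(319, 226, 46, 59) ((0.5744864344596863, -0.3848315179347992), (0.10054070502519608, 0.06789086014032364), 71.4548568725586)
(212, 161, 54, 58) ((0.4596298635005951, -0.23353739082813263), (0.07543934136629105, 0.06717340648174286), 87.86902618408203)
(176, 0, 63, 52) ((0.4998273551464081, -0.012877050787210464), (0.0634244978427887, 0.06189209967851639), 88.89033508300781)
```

View pics/w2m.png

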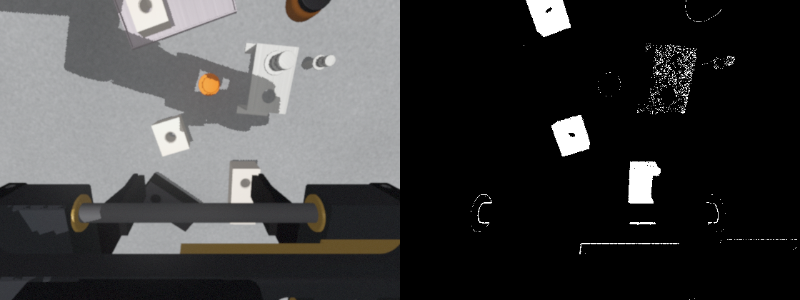

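The wrist view shows the half brick at about (239,190) in full-image pixels and the long brick partly behind the right finger. It agrees with the top camera to within about 2 mm. Wall origin is about (0.502, 0.1085), yaw -0.7°. Next: grasp the long brick.

```bash
python3 -m pendant '[[[26,41,0],0.2],[[27,41,0],0],[[27,42,0],0],[[26,41,0],0],[[0,0,50],0],[[0,0,50],0],[[0,0,50],0],[[0,0,40],0]]'
python3 - <<'E'
from h import *
from rig import robot
o=robot.get_obs();print(o['time'],o['position'],to_tool(o,(.568,-.4203,.032),-18.7))
E
```

```text
time: 4.45
position: [0.5691, -0.4133, 0.1197]
tool_rot: [0.987, -0.158, -0.001, -0.001]
ft_force: [-0.8, -0.3, 0.2]
grip_width: 0.0874
4.45 [ 0.56914655 -0.413346    0.11968923] (array([ 1.3,  7.2, 87.7]), np.float64(-18.2), np.float64(0.4819629917918462))
```

```bash
python3 -m pendant '[[[1,7,30],0.5],[[0,0,40],0],[[0,0,17],0],[[0,0,0],0]]'
python3 - <<'E'
from h import *
from rig import robot
o=robot.get_obs();print(o['time'],o['position'],to_tool(o,(.568,-.4203,.032),-18.7),o['ft_force'])
E
```

```text
time: 4.95
position: [0.5673, -0.4221, 0.0338]
tool_rot: [0.987, -0.164, -0.001, -0.001]
ft_force: [-0.6, 0.4, 0.5]
grip_width: 0.0871
4.95 [ 0.56729055 -0.42211812  0.03378901] (array([ 0.1, -1.9,  1.8]), np.float64(-18.8), np.float64(-0.12480122453375486)) [-0.56581672  0.38181732  0.54769049]
```

Close and lift gently.

```bash
python3 -m pendant '[[[0,-1.5,1.5],0],[[0,0,0],0],[[0,0,0],0],[[0,0,0],0],[[0,0,0],0],[[0,0,0],0]]' 50 50
python3 -m pendant '[[[0,0,-5],0],[[0,0,-20],0],[[0,0,-40],0],[[0,0,-50],0],[[0,0,-50],0],[[0,0,-30],0],[[0,0,0],0]]'
python3 - <<'E'
from h import *
from rig import robot,camera
o=robot.get_obs();print(o['time'],o['position'],to_tool(o,(.502,.1085,.16),-0.7),o['ft_force'],o['q'])
E
```

```text
time: 5.7
position: [0.5675, -0.4237, 0.0348]
tool_rot: [0.986, -0.165, 0.0, 0.0]
ft_force: [-1.9, 1.1, 5.8]
grip_width: 0.0502
time: 6.58
position: [0.5693, -0.4249, 0.2335]
tool_rot: [0.986, -0.165, 0.004, 0.003]
ft_force: [0.1, -0.1, -0.9]
grip_width: 0.0499
6.575 [ 0.56926402 -0.42485781  0.23348616] (array([-237.5, -482.8,   69.6]), np.float64(-19.0), np.float64(-18.260575495251345)) [ 0.12463111 -0.13757797 -0.92136807] [-7.98136863e-01  6.20491016e-01  1.17346423e+00  1.81599845e-04
  1.33837891e+00 -4.67236660e-01]
```

The fingers closed to 50 mm with no load, so they missed the 60 mm brick. Looking.

```bash
python3 - <<'E'
from h import *
from rig import robot,camera
c=camera('top');pickle.dump(c,open('top1.pkl','wb'));d=camera('scene');pickle.dump(d,open('scene1.pkl','wb'))
cv2.imwrite('pics/t1.png',np.hstack([cv2.resize(c['pixels'][160:340,320:520],(400,360)),cv2.resize(d['pixels'][180:360,40:240],(400,360))]))
E
```

```text
(no output)
```

View pics/t1.png

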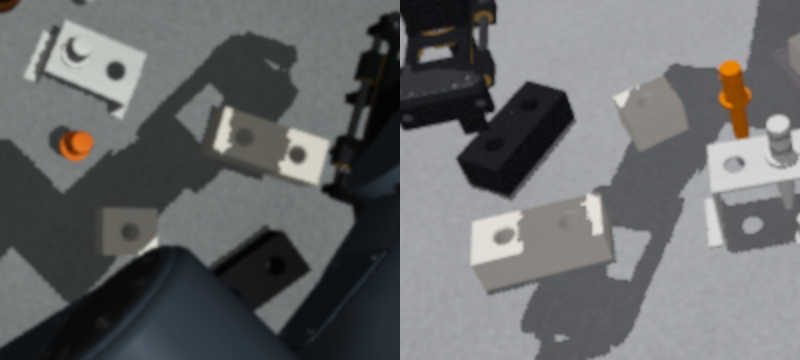

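```bash
python3 - <<'E'
from h import *
from rig import robot,camera
o=robot.get_obs();M=rot(o);p=o['position']
for n in('top1','scene1'):
    c=pickle.load(open(n+'.pkl','rb'))
    print(n,'tcp',proj(c,p).round(),'tips',proj(c,[p+M@[s*.025,0,.022] for s in(-1,1)]).round().tolist(),'brick',proj(c,[.568,-.42,.05]).round())
c=pickle.load(open('top1.pkl','rb'));d=pickle.load(open('scene1.pkl','rb'))
a=c['pixels'][130:330,400:560].copy();b=d['pixels'][130:330,20:180].copy()
cv2.imwrite('pics/t2.png',np.hstack([cv2.resize(a,(400,500)),cv2.resize(b,(400,500))]))
E
```

```text
top1 tcp [[488. 225.]] tips [[481.0, 237.0], [487.0, 216.0]] brick [[455. 232.]]
scene1 tcp [[ 82. 239.]] tips [[86.0, 238.0], [85.0, 256.0]] brick [[109. 293.]]
```

View pics/t2.png

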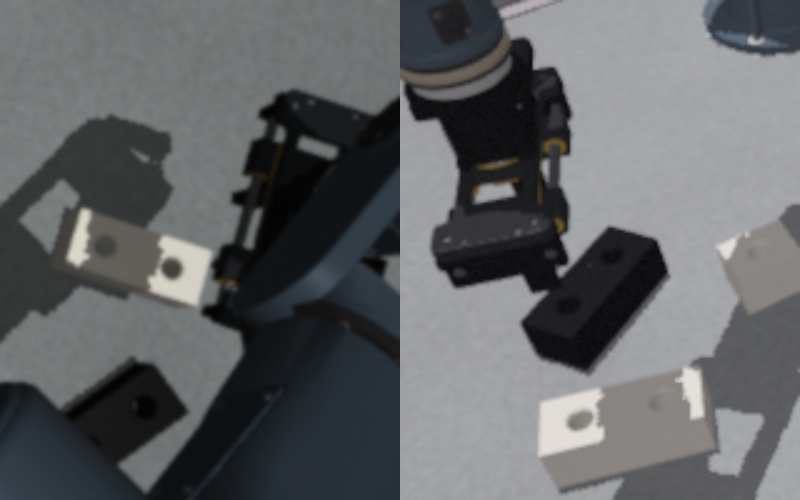

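The gripper's projected position matches the image, and the brick has not moved. I'll go down again with the fingers open and look before closing.

```bash
python3 -m pendant '[[[0,-3,40],0],[[0,0,50],0],[[0,0,50],0],[[0,0,40],0],[[0,0,19],0],[[0,0,0],0],[[0,0,0],0]]' 87
python3 - <<'E'
from h import *
from rig import robot,camera
o=robot.get_obs();print(o['time'],o['position'],o['ft_force'],o['grip_width'])
d=camera('scene');w=camera('wrist')
cv2.imwrite('pics/t3.png',np.hstack([cv2.resize(d['pixels'][220:360,40:180],(400,400)),cv2.resize(w['pixels'][120:400,140:420],(400,400))]))
E
```

```text
time: 7.55
position: [0.5695, -0.4213, 0.0308]
tool_rot: [0.986, -0.165, 0.001, 0.001]
ft_force: [-0.8, -0.4, -0.9]
grip_width: 0.0868
7.55 [ 0.5694556  -0.42133505  0.03081606] [-0.80567989 -0.43951708 -0.8620972 ] 0.08684605255923376
```

View pics/t3.png

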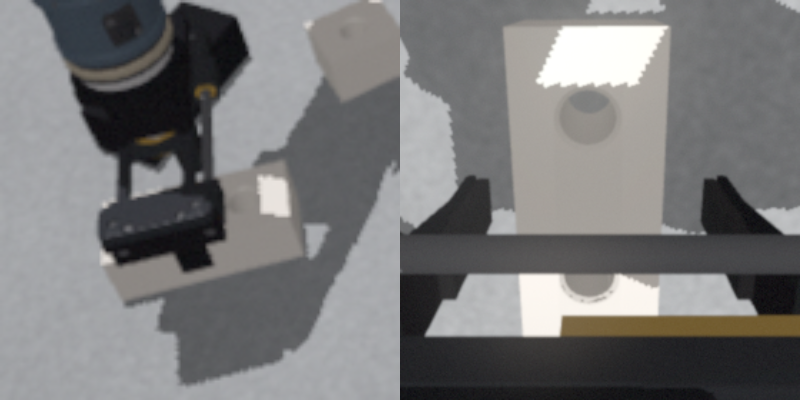

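The fingers straddle the brick well, about 3 mm off centre, with a finger on each side. I'll close fully and watch the width.

```bash
python3 -m pendant '[[[0,0,0],0],[[0,0,0],0],[[0,0,0],0],[[0,0,0],0]]' 0 50; python3 -m pendant '[[[0,0,0],0],[[0,0,0],0],[[0,0,0],0],[[0,0,0],0]]'
python3 -m pendant '[[[0,0,-5],0],[[0,0,-5],0],[[0,0,0],0]]'
```

```text
time: 8.15
position: [0.5677, -0.4201, 0.0295]
tool_rot: [0.986, -0.165, -0.001, -0.0]
ft_force: [-2.0, -0.0, 2.0]
grip_width: 0.0591
time: 8.65
position: [0.5677, -0.4201, 0.0295]
tool_rot: [0.986, -0.165, -0.001, -0.0]
ft_force: [-4.0, 1.9, 6.0]
grip_width: 0.0587
time: 9.02
position: [0.5692, -0.4208, 0.0395]
tool_rot: [0.986, -0.165, 0.001, 0.0]
ft_force: [0.4, 0.5, -2.7]
grip_width: 0.0591
```

```bash
python3 -m pendant '[[[0,0,-10],0],[[0,0,-20],0],[[0,0,0],0],[[0,0,0],0]]' 0 60
python3 - <<'E'
from h import *
from rig import robot,camera
o=robot.get_obs();print(o['time'],o['position'],o['ft_force'],o['grip_width'])
c=camera('scene');k=c['pixels'];g=cv2.cvtColor(k,cv2.COLOR_BGR2GRAY)
cv2.imwrite('pics/t4.png',cv2.resize(k[200:360,40:200],(400,400)))
E
```

```text
time: 9.52
position: [0.5686, -0.4206, 0.07]
tool_rot: [0.986, -0.165, 0.0, 0.0]
ft_force: [0.2, 0.6, -3.2]
grip_width: 0.0589
9.525 [ 0.56862924 -0.42055338  0.070013  ] [ 0.20647647  0.60518894 -3.1868721 ] 0.05886077564575913
```

View pics/t4.png

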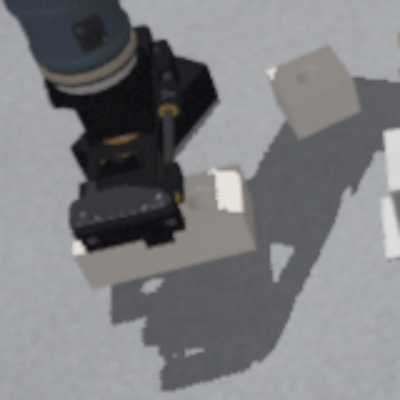

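The picture shows the long brick held clear of the bench (crop ~(165,225)), and the load is now about 4 N. The grasp offset is about 0. Carrying it to above its place, about 8 mm short of the pinned half.

```bash
python3 -m pendant '[[[0,0,-20],0],[[0,0,-40],-3],[[0,0,-40],-5],[[0,0,-40],-5],[[0,0,-30],-3.3],[[0,0,-5],-2],[[0,0,0],0]]'
python3 -m pendant '[[[-5,-30,0],0],[[-7,-45,0],0],[[-8,-55,0],0],[[-8,-55,0],0],[[-8,-55,0],0],[[-8,-55,0],0],[[-8,-55,0],0],[[-8,-55,0],0]]'
python3 -m pendant '[[[-6,-50,0],0],[[-5,-40,0],0],[[-3,-20,0],0],[[0,0,0],0],[[0,0,0],0]]'
python3 - <<'E'
from h import *
from rig import robot
o=robot.get_obs();print(o['time'],o['position'],to_tool(o,(.502,.1005,.0855),-0.7),o['ft_force'],o['grip_width'])
E
```

```text
time: 10.45
position: [0.5681, -0.42, 0.2441]
tool_rot: [1.0, -0.006, -0.0, -0.0]
ft_force: [-0.6, 0.8, -4.1]
grip_width: 0.0585
time: 11.45
position: [0.5116, -0.0128, 0.2427]
tool_rot: [1.0, -0.006, -0.002, -0.001]
ft_force: [0.6, 0.1, -3.5]
grip_width: 0.0589
time: 12.08
position: [0.5, 0.0948, 0.2434]
tool_rot: [1.0, -0.006, -0.001, 0.0]
ft_force: [-0.5, -0.1, -3.5]
grip_width: 0.0588
12.075 [0.50004995 0.0948224  0.2434369 ] (array([  2.2,  -5.8, 157.9]), np.float64(-0.7), np.float64(0.01781444569203927)) [-0.4687323  -0.13933343 -3.48037533] 0.05876076010655528
```

```bash
python3 -m pendant '[[[2,-4,30],0],[[0,0,40],0],[[0,0,40],0],[[0,0,25],0],[[0,0,10],0],[[0,0,4],0],[[0,0,0],0]]'
python3 - <<'E'
from h import *
from rig import robot,camera
o=robot.get_obs();print(o['time'],o['position'],to_tool(o,(.502,.1005,.0855),-0.7),o['ft_force'],o['grip_width'])
c=camera('wrist');pickle.dump((c,o),open('w5.pkl','wb'));m=brickmask(c['pixels'])
t=camera('top');pickle.dump(t,open('top5.pkl','wb'))
cv2.imwrite('pics/w5.png',np.vstack([np.hstack([cv2.resize(c['pixels'],(400,300)),cv2.cvtColor(cv2.resize(m,(400,300)),cv2.COLOR_GRAY2BGR)]),cv2.resize(t['pixels'][190:310,160:480],(800,300))]))
E
```

```text
time: 12.95
position: [0.5033, 0.099, 0.0959]
tool_rot: [1.0, -0.006, 0.001, 0.0]
ft_force: [-0.1, -0.1, -2.9]
grip_width: 0.0584
12.95 [0.50328742 0.09904417 0.09594252] (array([-1.3, -1.4, 10.4]), np.float64(-0.7), np.float64(0.004193167122423347)) [-0.05828107 -0.05702093 -2.93971897] 0.05836387320320631
```

View pics/w5.png

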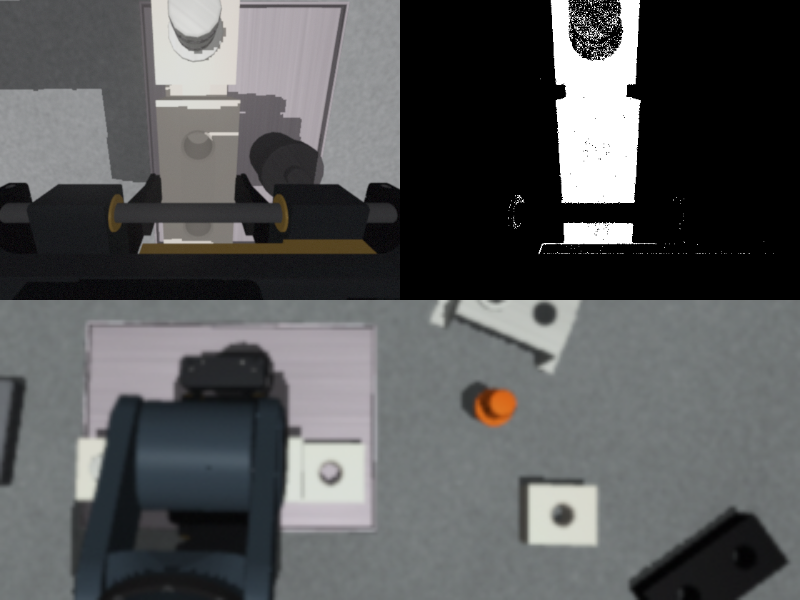

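The wrist view shows the held brick (columns ~221–336 in full image) just short of the pinned half, with a thin gap at row ~137. The fingers clear the pot. Now for the x-edge comparison and the gap size.

```bash
python3 - <<'E'
from h import *
c,o=pickle.load(open('w5.pkl','rb'));m=brickmask(c['pixels'])
zt=o['position'][2]+.0205
for n,rows,z in(('pinned',range(30,112,3),.104),('held',range(150,245,4),zt)):
    D=[]
    for r in rows:
        k=np.where(m[r,195:350])[0]+195; p=ray(c,[(k[0]-.5,r),(k[-1]+.5,r)],z);D.append((*p[:,0],p[0,1]))
    D=np.array(D);x=D[:,:2].mean(1);q=np.polyfit(D[:,2],x,1);print(n,np.median(D,0).round(4),'mid',np.median(x).round(4),'slope',q[0].round(4),'x at y=.108',np.polyval(q,.108).round(4))
for u in (240,260,320):
    g=c['pixels'][100:160,u,1].astype(int); print(u,g.tolist())
print(ray(c,[[245,124]],.104),ray(c,[[245,142]],zt))
E
```

```text
pinned [0.4724 0.5323 0.2026] mid 0.5024 slope 0.0086 x at y=.108 0.5016
held [0.4738 0.5331 0.1396] mid 0.5035 slope 0.0085 x at y=.108 0.5032
240 [221, 221, 222, 221, 220, 220, 221, 220, 221, 221, 221, 221, 221, 220, 221, 221, 221, 219, 208, 205, 216, 216, 216, 216, 216, 216, 216, 216, 216, 216, 216, 215, 213, 187, 139, 121, 114, 113, 110, 126, 186, 217, 219, 220, 220, 219, 221, 220, 217, 190, 139, 128, 128, 128, 128, 130, 129, 129, 130, 127]
260 [222, 222, 221, 221, 221, 221, 221, 221, 221, 221, 222, 221, 222, 221, 221, 222, 221, 221, 222, 220, 221, 221, 221, 222, 221, 221, 220, 220, 221, 221, 221, 221, 219, 192, 140, 124, 116, 113, 116, 140, 194, 218, 220, 221, 221, 220, 220, 218, 191, 143, 131, 128, 129, 133, 131, 129, 128, 129, 131, 129]
320 [217, 217, 216, 216, 216, 216, 216, 217, 216, 217, 216, 217, 217, 217, 217, 216, 217, 216, 198, 174, 172, 171, 172, 171, 172, 172, 171, 169, 147, 111, 106, 105, 106, 106, 105, 110, 112, 111, 114, 135, 189, 214, 215, 215, 216, 216, 216, 214, 187, 139, 130, 129, 129, 129, 130, 128, 128, 129, 127, 129]
[[0.48679817 0.17612685 0.104     ]] [[0.48768471 0.16758727 0.11644252]]
```

```bash
python3 -m pendant '[[[-1.5,-4,4],0],[[0,-4,4],0],[[0,-1,0],0],[[0,0,0],0]]'
python3 - <<'E'
from h import *
from rig import robot
o=robot.get_obs();print(o['time'],to_tool(o,(.5017,.1082,.0835),-0.5),o['ft_force'])
E
```

```text
time: 13.55
position: [0.5011, 0.1086, 0.0873]
tool_rot: [1.0, -0.006, -0.0, 0.0]
ft_force: [-0.5, -1.2, -2.5]
grip_width: 0.0584
13.55 (array([0.6, 0.4, 3.8]), np.float64(-0.6), np.float64(-0.137909065325033)) [-0.51656033 -1.22259841 -2.52757353]
```

```bash
python3 -m pendant '[[[0.6,0.4,1.5],0],[[0,0,1],0],[[0,0,1],0],[[0,0,0.5],0],[[0,0,0],0]]'; python3 -m pendant '[[[0,0,0.7],0],[[0,0,0],0]]'
```

```text
time: 14.18
position: [0.5017, 0.1079, 0.0835]
tool_rot: [1.0, -0.006, 0.0, 0.0]
ft_force: [-0.0, -1.0, -0.6]
grip_width: 0.0586
time: 14.42
position: [0.5018, 0.1079, 0.0835]
tool_rot: [1.0, -0.006, 0.0, 0.0]
ft_force: [-1.7, -0.1, 5.1]
grip_width: 0.0587
```

It is seated: z matches and +5 N of contact force. Release and rise.

```bash
python3 -m pendant '[[[0,0,0],0],[[0,0,0],0],[[0,0,0],0]]' 74; python3 -m pendant '[[[0,0,-10],0],[[0,0,-40],0],[[0,0,-50],0],[[0,0,-50],0],[[0,0,-20],0],[[0,0,0],0]]'
python3 - <<'E'
from h import *
from rig import robot,camera
o=robot.get_obs();print(o['time'],o['position'],o['ft_force'])
c=camera('wrist');pickle.dump((c,o),open('w6.pkl','wb'));t=camera('top');pickle.dump(t,open('top6.pkl','wb'));m=brickmask(c['pixels'])
print('extent',np.argwhere(m[:,200:360].sum(1)>255*15)[[0,-1]].ravel())
D=[]
for r in range(10,275,6):
    k=np.where(m[r,220:350])[0]+220
    if len(k)<25: print(r,'few');continue
    z=.104;p=ray(c,[(k[0]-.5,r),(k[-1]+.5,r)],z);print(r,k[0],k[-1],p[:,0].round(4),p[0,1].round(4))
print(c['pixels'][0:275:1,300,1].tolist())
E
```

```text
time: 14.8
position: [0.502, 0.108, 0.0826]
tool_rot: [1.0, -0.006, 0.0, -0.0]
ft_force: [0.4, 0.2, 0.0]
grip_width: 0.073
time: 15.55
position: [0.5029, 0.108, 0.2549]
tool_rot: [1.0, -0.006, 0.003, -0.0]
ft_force: [-0.2, -0.6, 0.2]
grip_width: 0.0739
15.55 [0.50288551 0.10804681 0.25492282] [-0.19621464 -0.64444203  0.1522772 ]
extent [ 54 341]
10 few
16 few
22 few
28 few
34 few
40 few
46 few
52 few
58 245 305 [0.473  0.5328] 0.2447
64 246 305 [0.4737 0.5329] 0.2393
70 246 305 [0.4735 0.533 ] 0.2339
76 246 305 [0.4733 0.5331] 0.2284
82 246 305 [0.4731 0.5332] 0.2228
88 246 305 [0.4728 0.5333] 0.2173
94 246 304 [0.4726 0.5324] 0.2116
100 247 304 [0.4734 0.5324] 0.2059
106 247 304 [0.4731 0.5325] 0.2001
112 247 304 [0.4729 0.5326] 0.1942
118 247 304 [0.4726 0.5327] 0.1883
124 247 303 [0.4724 0.5317] 0.1824
130 248 304 [0.4732 0.5329] 0.1763
136 247 302 [0.4719 0.5309] 0.1702
142 247 303 [0.4717 0.532 ] 0.164
148 248 303 [0.4725 0.5321] 0.1578
154 248 303 [0.4722 0.5322] 0.1515
160 248 302 [0.472  0.5312] 0.1451
166 249 302 [0.4728 0.5313] 0.1386
172 249 302 [0.4725 0.5313] 0.1321
178
[... 1264 characters left out ...]
 155, 154, 153, 154, 153, 153, 153, 152, 153, 153, 152, 151, 163, 213, 239, 241, 241, 241, 238, 212, 162, 152, 151, 151, 150, 152, 151, 151, 151, 152, 151, 150, 149, 151, 149, 149, 149, 150, 148, 151, 149, 150, 149, 149, 148, 150, 150, 150, 147, 148, 149, 148, 150, 150, 149, 148, 150, 149, 149, 149, 148, 148, 150, 149, 148, 151, 149, 149, 148, 148, 148, 149, 149, 149, 149, 149, 147, 151, 150, 149, 147, 149, 150, 149, 150, 149, 149, 148, 150, 151, 151, 151, 150, 152, 155, 152, 152, 153, 161, 207, 231, 233, 233, 233, 234, 233, 233, 233, 233, 233, 233, 233, 233, 232, 231, 227, 209, 180, 167, 166, 165, 164, 165, 165, 164, 165, 165, 179, 190, 191, 190, 191, 192, 191, 191, 191, 186, 161, 112, 104]
```

The long brick is flush with the pinned half: edges x 0.472–0.532 line up, the joint is about 2 mm at row 128, and the end is at y≈0.037. Now the half brick.

```bash
python3 -m pendant '[[[-4,36,0],0],[[-6,50,0],0],[[-7,56,0],0],[[-7,56,0],0],[[-6,52,0],0],[[-6,50,0],0.6],[[-5,42,0],0.7],[[0,0,0],0]]' 87
python3 -m pendant '[[[0,0,30],0],[[0,0,45],0],[[0,0,45],0],[[0,0,30],0],[[0,0,0],0],[[0,0,0],0]]'
python3 - <<'E'
from h import *
from rig import robot
o=robot.get_obs();print(o['time'],o['position'],to_tool(o,(.458,-.2338,.0295),-2),o['ft_force'])
E
```

```text
time: 16.65
position: [0.4553, -0.2359, 0.2508]
tool_rot: [1.0, -0.019, -0.001, -0.001]
ft_force: [0.7, 0.2, -0.7]
grip_width: 0.0874
time: 17.4
position: [0.4567, -0.233, 0.103]
tool_rot: [1.0, -0.017, 0.0, -0.0]
ft_force: [0.5, -0.3, -0.3]
grip_width: 0.087
17.4 [ 0.45665013 -0.23301442  0.10300303] (array([ 1.4,  0.7, 73.5]), np.float64(-1.9), np.float64(0.0736019885280399)) [ 0.52500953 -0.32569874 -0.251071  ]
```

```bash
python3 -m pendant '[[[1.4,0.7,30],0],[[0,0,30],0],[[0,0,13.5],0],[[0,0,0],0],[[0,0,0],0]]'
python3 -m pendant '[[[0,0,0],0],[[0,0,0],0],[[0,0,0],0],[[0,0,0],0],[[0,0,0],0],[[0,0,0],0],[[0,0,0],0]]' 0 50
python3 -m pendant '[[[0,0,-5],0],[[0,0,-20],0],[[0,0,-10],0],[[0,0,0],0],[[0,0,0],0]]'
```

```text
time: 18.02
position: [0.4585, -0.2348, 0.0303]
tool_rot: [1.0, -0.017, 0.001, 0.001]
ft_force: [0.3, 0.1, 0.1]
grip_width: 0.0865
time: 18.9
position: [0.4577, -0.2342, 0.0293]
tool_rot: [1.0, -0.017, 0.0, 0.0]
ft_force: [-0.1, 0.4, 4.0]
grip_width: 0.059
time: 19.52
position: [0.4574, -0.234, 0.0638]
tool_rot: [1.0, -0.017, -0.0, -0.0]
ft_force: [0.4, 0.4, -1.2]
grip_width: 0.0591
```

```bash
python3 -m pendant '[[[0,0,-30],0],[[0,0,-50],-0.7],[[0,0,-50],-0.7],[[0,0,-40],0],[[0,0,-16],0],[[0,0,0],0]]'
python3 -m pendant '[[[6,-30,0],0],[[9,-50,0],0],[[9,-50,0],0],[[8,-46,0],0],[[6,-35,0],0],[[3,-16,0],0],[[0,0,0],0],[[0,0,0],0]]'
python3 - <<'E'
from h import *
from rig import robot
o=robot.get_obs();print(o['time'],o['position'],to_tool(o,(.5008,-.0075,.095),-.6),o['ft_force'],o['grip_width'])
E
```

```text
time: 20.27
position: [0.458, -0.2344, 0.2508]
tool_rot: [1.0, -0.005, 0.001, 0.001]
ft_force: [-0.1, 1.2, -2.6]
grip_width: 0.0592
time: 21.28
position: [0.5007, -0.0087, 0.2497]
tool_rot: [1.0, -0.005, -0.0, 0.0]
ft_force: [0.1, -0.9, -2.7]
grip_width: 0.0591
21.275 [ 0.50074436 -0.00874285  0.24966008] (array([  0.2,  -1.3, 154.7]), np.float64(-0.6), np.float64(-0.012133235324284897)) [ 0.08113614 -0.92764712 -2.66299064] 0.059101004571434294
```

```bash
python3 -m pendant '[[[0,0,40],0],[[0,0,45],0],[[0,0,40],0],[[0,0,25],0],[[0,0,5],0],[[0,0,0],0],[[0,0,0],0]]'
python3 - <<'E'
from h import *
from rig import robot,camera
o=robot.get_obs();print(o['time'],o['position'],to_tool(o,(.5008,.0015,.0833),-.6),o['ft_force'],o['grip_width'])
c=camera('wrist');pickle.dump((c,o),open('w7.pkl','wb'));m=brickmask(c['pixels']);zt=o['position'][2]+.0207
im=c['pixels']
for r in range(20,250,8):
    k=np.where(m[r,195:350])[0]+195
    if len(k)>20: print(r,[ (ray(c,[(k[0]-.5,r),(k[-1]+.5,r)],z)[:,0]).round(4).tolist()+[ray(c,[(280,r)],z)[0,1].round(4)] for z in(.104,zt)])
for u in(245,300,320):print(im[90:170,u,1].tolist())
E
```

```text
time: 22.15
position: [0.502, -0.0082, 0.0963]
tool_rot: [1.0, -0.005, 0.001, 0.0]
ft_force: [-0.1, 0.6, -2.2]
grip_width: 0.059
22.15 [ 0.50203196 -0.00820837  0.09633776] (array([-1.4, -9.7, 13. ]), np.float64(-0.6), np.float64(0.009876662686181703)) [-0.11832306  0.59601891 -2.15331049] 0.058975563011532034
20 [[0.4719, 0.5318, np.float64(0.1177)], [0.4743, 0.5295, np.float64(0.1142)]]
28 [[0.4717, 0.5314, np.float64(0.1143)], [0.474, 0.5292, np.float64(0.111)]]
36 [[0.4719, 0.5316, np.float64(0.1107)], [0.4743, 0.5294, np.float64(0.1078)]]
44 [[0.4717, 0.5313, np.float64(0.1072)], [0.474, 0.529, np.float64(0.1045)]]
52 [[0.4719, 0.5314, np.float64(0.1036)], [0.4743, 0.5292, np.float64(0.1011)]]
60 [[0.4717, 0.5316, np.float64(0.0999)], [0.474, 0.5293, np.float64(0.0977)]]
68 [[0.4714, 0.5312, np.float64(0.0962)], [0.4738, 0.529, np.float64(0.0943)]]
76 [[0.4717, 0.5314, np.float64(0.0924)], [0.474, 0.5292, np.float64(0.0908)]]
84 [[0.4714, 0.531, np.float64(0.0886)], [0.4738, 0.5288, np.float64(0.0873)]]
92 [[0.4717, 0.5312, np.float64(0.0847)], [0.474, 0.529, np.float64(0.0837)]
[... 2029 characters left out ...]
255, 255, 255, 255, 255, 255, 255, 255, 255, 254, 230, 188, 181, 179, 177, 171, 172, 172, 170, 170, 170, 171, 170, 170, 169, 168, 168, 168, 169, 168, 168, 169, 168, 167, 168, 166, 168, 166, 167, 166, 167, 168, 166, 167, 166, 166, 166, 166, 166, 166, 167, 166, 167, 165, 165, 165, 166, 164, 165, 164]
[255, 255, 255, 255, 255, 254, 255, 255, 255, 255, 255, 254, 255, 254, 254, 254, 254, 254, 255, 255, 254, 254, 254, 254, 254, 254, 254, 255, 254, 255, 255, 254, 254, 255, 254, 254, 251, 226, 180, 170, 169, 170, 169, 169, 168, 169, 169, 168, 169, 168, 167, 167, 168, 168, 167, 166, 167, 167, 166, 167, 166, 167, 167, 165, 167, 166, 166, 165, 166, 165, 164, 164, 163, 165, 165, 164, 163, 164, 164, 164]
```

```bash
python3 -m pendant '[[[-1.3,-4,5],0],[[0,-4.5,4],0],[[0,0,0],0],[[0,0,0],0]]'
python3 - <<'E'
from h import *
from rig import robot
o=robot.get_obs();print(o['time'],to_tool(o,(.5007,.0008,.0833),-.6),o['ft_force'])
E
```

```text
time: 22.7
position: [0.4998, 0.001, 0.0861]
tool_rot: [1.0, -0.005, -0.0, 0.0]
ft_force: [-0.7, -0.2, -1.9]
grip_width: 0.0588
22.7 (array([0.9, 0.2, 2.8]), np.float64(-0.5), np.float64(0.061916803647946494)) [-0.70407316 -0.23509374 -1.94412965]
```

```bash
python3 -m pendant '[[[0.8,0.2,1],0],[[0,0,1],0],[[0,0,1],0],[[0,0,0.3],0],[[0,0,0],0]]'; python3 -m pendant '[[[0,0,0.5],0],[[0,0,0],0]]'
```

```text
time: 23.32
position: [0.5006, 0.0006, 0.0833]
tool_rot: [1.0, -0.005, 0.0, 0.0]
ft_force: [-1.8, 0.1, 5.3]
grip_width: 0.0586
time: 23.58
position: [0.5006, 0.0006, 0.0833]
tool_rot: [1.0, -0.005, 0.0, 0.0]
ft_force: [-1.3, 0.3, 9.0]
grip_width: 0.0588
```

Seated at the expected height. Release, rise, back off in −y and measure.

```bash
python3 -m pendant '[[[0,0,0],0],[[0,0,0],0],[[0,0,0],0]]' 74; python3 -m pendant '[[[0,0,-10],0],[[0,0,-40],0],[[0,0,-50],0],[[0,0,-50],0],[[0,50,-20],0],[[0,50,0],0],[[0,0,0],0],[[0,0,0],0]]'
python3 - <<'E'
from h import *
from rig import robot,camera
o=robot.get_obs();print(o['time'],o['position'])
c=camera('wrist');pickle.dump((c,o),open('w8.pkl','wb'));t=camera('top');pickle.dump(t,open('top8.pkl','wb'))
cv2.imwrite('pics/w8.png',np.vstack([cv2.resize(t['pixels'][100:310,160:440],(800,600))[:330],np.hstack([cv2.resize(c['pixels'],(360,270)),cv2.resize(c['pixels'][0:250,180:587],(440,270))])]))
E
```

```text
time: 23.95
position: [0.5006, 0.0006, 0.0821]
tool_rot: [1.0, -0.005, -0.0, -0.0]
ft_force: [-0.5, 0.2, 0.1]
grip_width: 0.0733
time: 24.95
position: [0.499, -0.0988, 0.2524]
tool_rot: [1.0, -0.005, -0.0, -0.0]
ft_force: [0.3, -0.4, -0.3]
grip_width: 0.074
24.95 [ 0.49899492 -0.09884546  0.25238332]
```

View pics/w8.png

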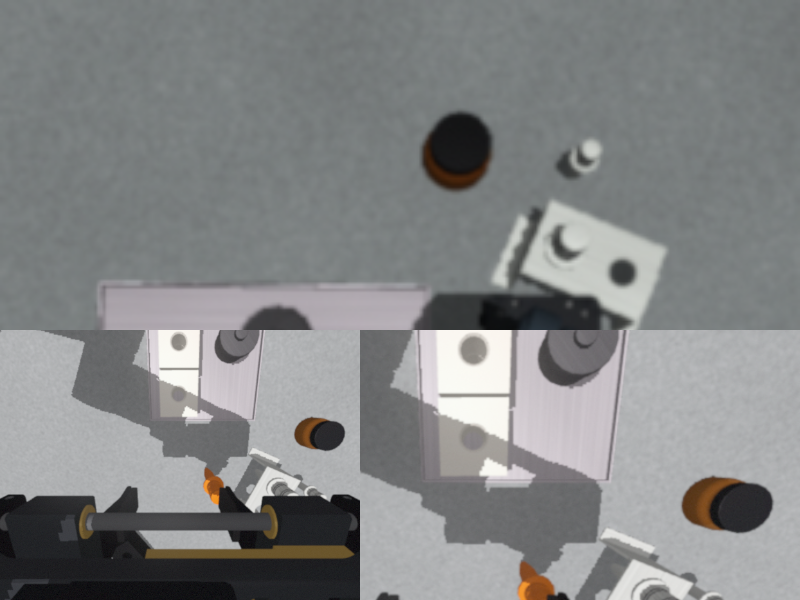

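The view shows the half brick flush beside the long brick with an even thin joint; nothing else has moved. In the top view the pin in the stand is at about crop (570,240), i.e. (359,184) full image. Next: measure the half brick and the pin numerically.

```bash
python3 - <<'E'
from h import *
c,o=pickle.load(open('w8.pkl','rb'));m=brickmask(c['pixels'])
for r in range(66,128,8):
    k=np.where(m[r,235:330])[0]+235;p=ray(c,[(k[0]-.5,r),(k[-1]+.5,r)],.104);print(r,p[:,0].round(4),p[:,0].mean().round(4),p[0,1].round(4))
g=c['pixels'][...,1].astype(int)
for u in(260,280,300):
    j=40+g[40:80,u].argmin();k=np.where(m[90:150,u])[0].max()+90.5;print('joint',ray(c,[(u,j)],.104)[0].round(4),'end',ray(c,[(u,k)],.104)[0].round(4))
t=pickle.load(open('top0.pkl','rb'));x0,y0=335,160
s=cv2.resize(t['pixels'][y0:225,x0:400],None,fx=8,fy=8,interpolation=cv2.INTER_CUBIC);gs=cv2.GaussianBlur(cv2.cvtColor(s,cv2.COLOR_BGR2GRAY),(0,0),4)
h=cv2.HoughCircles(gs,cv2.HOUGH_GRADIENT,1.5,10,param1=60,param2=25,minRadius=32,maxRadius=85)
for q in (h[0][:8] if h is not None else []):
    uv=(q[:2]+.5)/8-.5+[x0,y0];print('circ',uv.round(1),(q[2]/8).round(1),'z.152',ray(t,uv,.152)[0,:2].round(4),'z.104',ray(t,uv,.104)[0,:2].round(4),'z.098',ray(t,uv,.098)[0,:2].round(4))
# stand top face
gr=cv2.cvtColor(t['pixels'],cv2.COLOR_BGR2GRAY)
print(gr[175:215:3,345:395:3])
E
```

```text
66 [0.4709 0.5307] 0.5008 0.0304
74 [0.4696 0.5309] 0.5002 0.0232
82 [0.4703 0.531 ] 0.5007 0.0158
90 [0.471  0.5302] 0.5006 0.0084
98 [0.4708 0.5303] 0.5005 0.0009
106 [0.4705 0.5294] 0.4999 -0.0068
114 [0.4702 0.5306] 0.5004 -0.0145
122 [0.4709 0.5297] 0.5003 -0.0224
joint [0.4833 0.0356 0.104 ] end [ 0.4814 -0.035   0.104 ]
joint [0.5028 0.0354 0.104 ] end [ 0.5023 -0.0353  0.104 ]
joint [0.5223 0.0351 0.104 ] end [ 0.5231 -0.0355  0.104 ]
circ [377.4 195.1] 4.5 z.152 [ 0.6477 -0.1999] z.104 [ 0.6559 -0.2103] z.098 [ 0.6569 -0.2116]
circ [358.5 184.8] 5.9 z.152 [ 0.6726 -0.1556] z.104 [ 0.682 -0.164] z.098 [ 0.6831 -0.165 ]
circ [360.2 182.5] 4.4 z.152 [ 0.6781 -0.1598] z.104 [ 0.6876 -0.1683] z.098 [ 0.6888 -0.1694]
circ [359.2 183.7] 6.8 z.152 [ 0.6753 -0.1575] z.104 [ 0.6848 -0.1659] z.098 [ 0.686 -0.167]
circ [357.5 185.9] 4.6 z.152 [ 0.6699 -0.1533] z.104 [ 0.6791 -0.1616] z.098 [ 0.6803 -0.1626]
circ [351.7 188.2] 10.3 z.152 [ 0.6645 -0.1394] z.104 [ 0.6735 -0.147 ] z.098 [ 0.6746 -0.1479]
circ [378.7 194.9] 5.6 z.152 [ 0.6482 -0.203 ] z.104 [ 0.6563 -0.2136] z.098 [ 0.6574 
[... 398 characters left out ...]
168  62  59 145 142 169 171 169 169 171 171 171 171 168 130]
 [170 175 145 167  85 111 177 170 170 171 151 130 166 170 172 170 105]
 [179 176 173 150 172 167 174 172 173 158  47  46  73 170 170 156 105]
 [129 173 177 176 173 173 174 175 175 154  47  45  60 170 172 138 105]
 [ 77  54  98 165 176 177 174 174 175 175 117  75 146 173 170 110 107]
 [105 102  78  53  70 150 174 177 175 174 176 177 177 175 159 111 106]
 [107 102 102 106 106  77  56 128 172 178 177 176 178 179 118 108 106]
 [104 108 105 106 111 107 103  91  49  99 167 178 179 171 106 110 108]
 [102 106 107 107 107 106 104 105 104  89  46  72 155 131 108 106 107]
 [107 106 107 107 108 104 106 104 107 102  48  83 161 112 107 107 110]]
```

The half brick is at x≈0.5004, y≈-0.0005, within 2 mm of nominal and flush at the end. The pin is at about (0.681,-0.163), 55 mm from the empty hole against 54 nominal. Next I'll go to a viewing pose beside it for a second ray.

```bash
python3 -m pendant '[[[30,24,-10],0],[[45,35,-20],0],[[45,35,-10],0],[[40,30,0],0],[[24,18,0],0],[[0,0,0],0],[[0,0,0],0]]' 60
python3 - <<'E'
from h import *
from rig import robot,camera
o=robot.get_obs();print(o['time'],o['position'],to_tool(o,(.681,-.163,.2),-.6))
c=camera('wrist');pickle.dump((c,o),open('w9.pkl','wb'));t=camera('top');pickle.dump(t,open('top9.pkl','wb'))
for X in((.681,-.163,.152),(.681,-.163,.104),(.681,-.163,.098)):print(proj(c,X).round(1))
a=proj(c,(.681,-.163,.13))[0].astype(int);x0,y0=max(a[0]-100,0),max(a[1]-100,0);s=cv2.resize(c['pixels'][y0:y0+200,x0:x0+200],None,fx=3,fy=3,interpolation=cv2.INTER_CUBIC)
for i in range(0,200,20):cv2.putText(s,str(x0+i),(i*3,10),0,.35,(0,0,255));cv2.putText(s,str(y0+i),(0,i*3+5),0,.35,(0,0,255));cv2.line(s,(i*3,12),(i*3,18),(0,0,255));cv2.line(s,(24,i*3),(30,i*3),(0,0,255))
cv2.imwrite('pics/w9.png',s)
E
```

```text
time: 25.92
position: [0.6814, -0.2412, 0.2917]
tool_rot: [1.0, -0.004, -0.001, -0.001]
ft_force: [-0.6, -0.6, -0.1]
grip_width: 0.06
25.925 [ 0.68136557 -0.24118021  0.2916992 ] (array([ -0.8, -78. ,  91.8]), np.float64(-0.5), np.float64(0.1238157605390029))
[[276.7 120.1]]
[[276.9 119.8]]
[[276.9 119.8]]
```

View pics/w9.png

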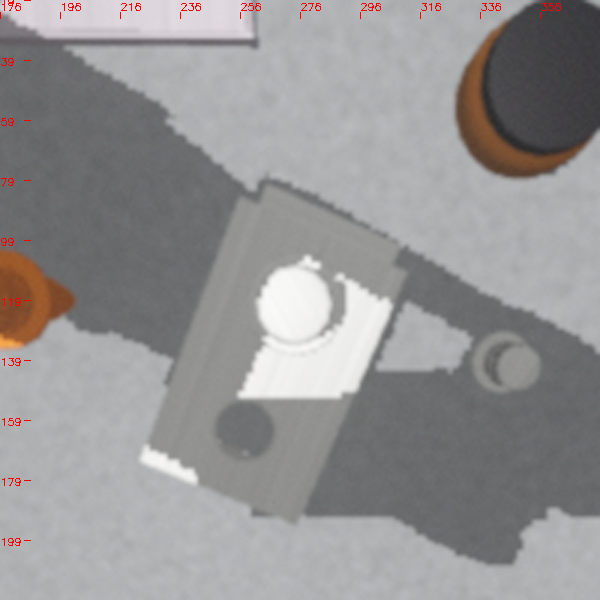

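The head circle is centred at (274,120) against a predicted (276.7,120). The orange pin (180,118) and the small silver pin (346,140) are clear of the fingers. Correcting x and going down.

```bash
python3 - <<'E'
from h import *
c,o=pickle.load(open('w9.pkl','rb'));p=ray(c,[[274,120]],.152)[0];print(p, ray(c,[[257.7,162.3]],.098)[0]);print(to_tool(o,(p[0],p[1],.134),-.6))
E
python3 -m pendant '[[[-1,-25,0],0],[[-1,-35,0],0],[[0,-17,0],0],[[0,0,30],0],[[0,0,40],0],[[0,0,20],0],[[0,0,0],0],[[0,0,0],0]]'
python3 - <<'E'
from h import *
from rig import robot
o=robot.get_obs();c,_=pickle.load(open('w9.pkl','rb'));p=ray(c,[[274,120]],.152)[0];print(o['time'],o['position'],o['ft_force'],to_tool(o,(p[0],p[1],.134),-.6))
E
```

```text
[ 0.67828422 -0.16292058  0.152     ] [ 0.65714506 -0.21248497  0.098     ]
(array([ -3.4, -78. , 157.8]), np.float64(-0.5), np.float64(0.1238157605390029))
time: 27.02
position: [0.6817, -0.166, 0.2038]
tool_rot: [1.0, -0.005, 0.001, 0.0]
ft_force: [0.4, 0.6, -1.0]
grip_width: 0.0599
27.025 [ 0.68166808 -0.16603699  0.20377867] [ 0.42411148  0.60419035 -1.02140894] (array([-3.6, -3.1, 69.8]), np.float64(-0.5), np.float64(0.05462833903409603))
```

```bash
python3 -m pendant '[[[-3.5,-3,0],0],[[0,0,25],0],[[0,0,30],0],[[0,0,12],0],[[0,0,3],0],[[0,0,0],0],[[0,0,0],0]]'
python3 - <<'E'
from h import *
from rig import robot
o=robot.get_obs();print(o['time'],o['position'],o['ft_force'],to_tool(o,(.6783,-.1629,.134),-.6))
E
```

```text
time: 27.9
position: [0.6783, -0.1634, 0.1337]
tool_rot: [1.0, -0.005, 0.001, 0.0]
ft_force: [0.5, -0.3, -0.0]
grip_width: 0.0601
27.9 [ 0.67826077 -0.16341779  0.13369414] [ 0.46866928 -0.33411712 -0.01645499] (array([ 0. , -0.5, -0.3]), np.float64(-0.6), np.float64(0.03438112253407155))
```

```bash
python3 -m pendant '[[[0,0,0],0],[[0,0,0],0],[[0,0,0],0],[[0,0,0],0],[[0,0,0],0],[[0,0,0],0]]' 0 40
python3 -m pendant '[[[0,0,-5],0],[[0,0,-25],0],[[0,0,-40],0],[[0,0,-50],0],[[0,0,-35],0],[[0,0,0],0],[[0,0,0],0]]' - 60
python3 - <<'E'
from h import *
from rig import robot,camera
o=robot.get_obs();print(o['time'],o['position'],o['ft_force'],o['grip_width'],to_tool(o,(.5007,.001,.29),-.6))
t=camera('top');pickle.dump(t,open('top10.pkl','wb'))
# bottom hole / half hole: dark blob in top views
for n,roi,z in(('top0',(280,305,248,270),.054),('top10',(275,310,245,275),.104)):
    c=pickle.load(open(n+'.pkl','rb'));x0,x1,y0,y1=roi;g=cv2.cvtColor(c['pixels'],cv2.COLOR_BGR2GRAY)[y0:y1,x0:x1]
    print(n);print(g[::2,::2])
E
```

```text
time: 28.65
position: [0.6776, -0.1631, 0.1324]
tool_rot: [1.0, -0.005, 0.0, 0.0]
ft_force: [-0.2, 0.0, 0.0]
grip_width: 0.0233
time: 29.52
position: [0.6762, -0.1627, 0.2857]
tool_rot: [1.0, -0.005, -0.002, -0.001]
ft_force: [-0.2, 0.5, -1.7]
grip_width: 0.0228
29.525 [ 0.67624793 -0.16265075  0.28567521] [-0.23633989  0.5290268  -1.70750667] 0.022824036361865467 (array([-177.2, -161.9,   -3.6]), np.float64(-0.6), np.float64(0.03257459045606481))
top0
[[196 197 197 197 197 197 197 197 197 197 196 196 197]
 [201 201 201 202 201 201 201 201 201 201 200 201 200]
 [201 200 201 201 201 201 200 201 201 201 201 201 200]
 [201 201 201 201 196 172 156 177 200 201 201 201 200]
 [201 201 202 200 163 152 157 129 168 201 201 201 200]
 [201 202 201 193 152 167 167 148 123 199 201 201 200]
 [201 201 201 195 111 145 148 103 126 199 201 201 200]
 [202 202 201 201 163  93  73  97 178 201 202 201 200]
 [201 201 201 201 200 182 160 188 200 202 201 202 200]
 [202 202 202 201 201 202 201 201 202 201 202 201 200]
 [202 201 201 201 201 201 201 201 202 202 201 202 200]]
top10
[[168 124 129 145 145 145 146 1
[... 394 characters left out ...]
121 122 122 122 106  78]
 [122 118 122 122 129 130 117  93  89  89  88  97 121 122 122 122 107  78]
 [122 118 121 122 122 122 117  92  89  88  86  98 120 122 122 122 106  75]
 [123 117 122 122 122 122 121 102  92  92  92 110 122 122 122 123 107  75]
 [123 117 121 122 122 122 122 119 110 105 113 121 123 121 122 122 106  75]
 [122 118 122 122 122 122 122 121 122 122 122 122 122 122 122 122 107  75]
 [122 118 121 122 122 122 122 122 122 121 122 122 122 122 122 122 107  75]
 [120 117 120 122 121 121 121 122 122 121 121 120 121 122 121 121 106  74]
 [ 96  96  99 100 100 100 100 100 100 100 101 101 100 100 100 102  93  74]
 [ 90  91  91  92  92  92  91  92  92  91  91  91  91  90  89  89  88  73]]
```

```bash
python3 - <<'E'
from h import *
from rig import robot,camera
for n,(x0,x1,y0,y1),z,bg in(('top0',(283,302,251,268),.054,201),('top10',(287,301,252,266),.104,121)):
    c=pickle.load(open(n+'.pkl','rb'));g=cv2.cvtColor(c['pixels'],cv2.COLOR_BGR2GRAY)[y0:y1,x0:x1].astype(float)
    w=(bg-g>12).astype(float);w[(g>bg+5)]=0;Y,X=np.mgrid[y0:y1,x0:x1];uv=[(w*X).sum()/w.sum(),(w*Y).sum()/w.sum()];print(n,np.round(uv,2),w.sum(),ray(c,uv,z)[0].round(4))
    # half-face edges in same view
c=pickle.load(open('top10.pkl','rb'));m=brickmask(c['pixels'])
for u in(284,300):
    k=np.where(m[235:290,u])[0]+235;print('x edges',ray(c,[(u,k[-1]+.5),(u,k[0]-.5)],.104)[:,0].round(4))
k=np.where(m[270,250:330])[0]+250;print('y end',ray(c,[(k[-1]+.5,270)],.104)[0].round(4))
# pin in scene: report small bright/low-saturation pixels near expected axis
o=robot.get_obs();d=camera('scene');pickle.dump(d,open('scene10.pkl','wb'));p=o['position'].copy();p[2]-=.003
for dz in(0,-.029,-.035,-.06,-.09,-.12):
    q=proj(d,p+[0,0,dz])[0];r=int(round(q[1]));u=int(round(q[0]));print(dz,q.round(1),cv2.cvtColor(d['pixels'],cv2.COLOR_BGR2GRAY)[r,u-12:u+13].tolist())
E
```

```text
top0 [291.88 258.89] 98.0 [0.5005 0.0014 0.054 ]
top10 [292.52 258.06] 83.0 [0.5012 0.0009 0.104 ]
x edges [0.4712 0.5342]
x edges [0.4711 0.5317]
y end [ 0.4723 -0.0329  0.104 ]
0 [222.  195.6] [171, 171, 170, 171, 170, 144, 110, 110, 108, 114, 101, 71, 79, 81, 107, 105, 102, 117, 132, 159, 170, 169, 162, 143, 133]
-0.029 [223.5 206.3] [173, 173, 174, 154, 136, 135, 130, 123, 110, 112, 111, 105, 107, 105, 110, 124, 127, 125, 130, 136, 136, 130, 113, 118, 130]
-0.035 [223.8 208.4] [169, 170, 155, 140, 135, 135, 133, 131, 135, 135, 135, 137, 136, 135, 131, 130, 134, 135, 136, 133, 122, 112, 116, 128, 131]
-0.06 [225.  217.2] [177, 174, 172, 174, 175, 173, 154, 126, 124, 131, 134, 135, 134, 132, 130, 126, 121, 106, 97, 97, 100, 102, 107, 106, 104]
-0.09 [226.5 227.3] [127, 166, 170, 173, 172, 173, 175, 170, 145, 130, 133, 134, 134, 133, 130, 128, 124, 109, 97, 97, 99, 99, 98, 97, 96]
-0.12 [227.8 237. ] [174, 173, 171, 169, 169, 173, 174, 173, 172, 152, 135, 134, 132, 127, 117, 103, 99, 97, 97, 96, 96, 95, 94, 94, 95]
```

Base hole is at (0.5005,0.0014) and the half brick's hole at (0.5012,0.0009), so they align within 1 mm. The held pin's shank shows vertical in the scene view. Carrying it over the hole.

```bash
python3 -m pendant '[[[-20,-18,0],0],[[-35,-32,0],0],[[-40,-37,0],0],[[-40,-37,0],0],[[-27,-25,0],0],[[-15,-13,0],0],[[0,0,0],0],[[0,0,0],0]]'
python3 - <<'E'
from h import *
from rig import robot,camera
o=robot.get_obs();print(o['time'],o['position'],o['ft_force'],o['grip_width'],to_tool(o,(.5007,.0012,.139),-.6))
E
```

```text
time: 30.62
position: [0.5035, -0.0003, 0.2873]
tool_rot: [1.0, -0.005, 0.001, 0.0]
ft_force: [0.3, 0.0, -2.2]
grip_width: 0.0228
30.625 [ 5.03490403e-01 -3.36232972e-04  2.87279217e-01] [ 0.33560503  0.04533939 -2.15637627] 0.02279661913184968 (array([ -3. ,  -1.6, 148.3]), np.float64(-0.6), np.float64(-0.0007429267459997391))
```

```bash
python3 -m pendant '[[[-2.5,-1.6,20],0],[[0,0,20],0],[[0,0,5],0],[[0,0,0],0],[[0,0,0],0]]'
python3 - <<'E'
from h import *
from rig import robot,camera
o=robot.get_obs();print(o['time'],o['position'],o['ft_force'],o['grip_width'],to_tool(o,(.5007,.0012,.139),-.6))
d=camera('scene');g=cv2.cvtColor(d['pixels'],cv2.COLOR_BGR2GRAY);p=o['position'].copy();p[2]-=.003
for dz in(-.05,-.07,-.09,-.11,-.12):
    q=proj(d,p+[0,0,dz])[0];r=int(round(q[1]));u=int(round(q[0]));print(dz,q.round(1),g[r,u-10:u+11].tolist())
E
```

```text
time: 31.25
position: [0.5005, 0.0018, 0.243]
tool_rot: [1.0, -0.005, 0.001, 0.0]
ft_force: [-0.1, -0.0, -0.7]
grip_width: 0.023
31.25 [0.50051024 0.00184606 0.24303248] [-0.14660614 -0.04368471 -0.69454919] 0.023008761937067978 (array([  0. ,   0.6, 104. ]), np.float64(-0.6), np.float64(0.01513988590046722))
-0.05 [247.2 159.3] [168, 168, 167, 166, 167, 166, 148, 125, 125, 128, 128, 127, 126, 122, 137, 160, 147, 110, 91, 93, 92]
-0.07 [247.8 165.6] [91, 91, 91, 89, 92, 93, 108, 123, 128, 128, 129, 126, 124, 119, 103, 92, 93, 92, 92, 91, 91]
-0.09 [248.3 171.8] [92, 92, 91, 90, 91, 90, 95, 114, 125, 128, 128, 127, 125, 120, 107, 94, 93, 92, 92, 93, 93]
-0.11 [248.8 177.8] [92, 90, 90, 88, 89, 90, 90, 106, 122, 128, 127, 125, 121, 130, 137, 136, 134, 131, 131, 133, 135]
-0.12 [249.  180.7] [97, 108, 120, 123, 132, 136, 134, 136, 129, 127, 128, 124, 121, 130, 136, 135, 136, 136, 135, 135, 133]
```

```bash
python3 -m pendant '[[[0,0.5,8],0],[[0,0,10],0],[[0,0,10],0],[[0,0,0],0]]'; python3 -m pendant '[[[0,0,8],0],[[0,0,8],0],[[0,0,8],0],[[0,0,0],0]]'
```

```text
time: 31.8
position: [0.4986, 0.002, 0.2131]
tool_rot: [1.0, -0.005, -0.001, -0.0]
ft_force: [-0.4, -0.2, -1.3]
grip_width: 0.023
time: 32.3
position: [0.499, 0.0018, 0.1895]
tool_rot: [1.0, -0.005, -0.001, -0.0]
ft_force: [0.1, 0.6, -1.4]
grip_width: 0.0226
```

```bash
python3 -m pendant '[[[1.5,0.5,0],0],[[0,0,6],0],[[0,0,8],0],[[0,0,8],0],[[0,0,0],0]]'; python3 -m pendant '[[[0,0,8],0],[[0,0,8],0],[[0,0,0],0]]'
```

```text
time: 32.92
position: [0.5007, 0.0014, 0.1675]
tool_rot: [1.0, -0.005, -0.001, -0.0]
ft_force: [-0.7, -0.2, -1.7]
grip_width: 0.0227
time: 33.3
position: [0.5008, 0.0013, 0.1516]
tool_rot: [1.0, -0.005, -0.0, -0.0]
ft_force: [-0.2, -0.4, -1.0]
grip_width: 0.0229
```

Going in freely. The last ~13 mm.

```bash
python3 -m pendant '[[[0,0,5],0],[[0,0,4],0],[[0,0,2],0],[[0,0,0],0]]'; python3 -m pendant '[[[0,0,1.5],0],[[0,0,1.5],0],[[0,0,0],0]]'
```

```text
time: 33.8
position: [0.5008, 0.0012, 0.1411]
tool_rot: [1.0, -0.005, -0.0, -0.0]
ft_force: [-1.6, -1.4, -2.3]
grip_width: 0.0227
time: 34.17
position: [0.5009, 0.0012, 0.1383]
tool_rot: [1.0, -0.005, -0.0, 0.0]
ft_force: [-2.3, -0.9, 2.0]
grip_width: 0.0225
```

```bash
python3 -m pendant '[[[0,0,1],0],[[0,0,1],0],[[0,0,0],0]]'; python3 -m pendant '[[[0,0,1],0],[[0,0,0],0]]'
```

```text
time: 34.55
position: [0.5012, 0.0006, 0.138]
tool_rot: [1.0, -0.005, 0.0, 0.001]
ft_force: [-4.1, -2.8, 13.0]
grip_width: 0.023
time: 34.8
position: [0.5012, 0.0005, 0.1379]
tool_rot: [1.0, -0.004, 0.001, 0.001]
ft_force: [-6.7, -2.6, 19.6]
grip_width: 0.0228
```

Collar home: a hard stop at 0.138 against an expected 0.1384, with 20 N. Relieve, release, withdraw and check.

```bash
python3 -m pendant '[[[0,0,-2],0],[[0,0,0],0]]'; python3 -m pendant '[[[0,0,0],0],[[0,0,0],0],[[0,0,0],0],[[0,0,0],0]]' 60; python3 -m pendant '[[[0,0,-15],0],[[0,0,-40],0],[[0,0,-50],0],[[0,50,-20],0],[[0,60,0],0],[[0,0,0],0],[[0,0,0],0]]'
python3 - <<'E'
from h import *
from rig import robot,camera
o=robot.get_obs();print(o['time'],o['position'],o['ft_force'])
c=camera('wrist');pickle.dump((c,o),open('w12.pkl','wb'));t=camera('top');pickle.dump(t,open('top12.pkl','wb'));s=camera('scene');pickle.dump(s,open('scene12.pkl','wb'))
for n,C in(('wrist',c),('top',t)):
    g=cv2.cvtColor(C['pixels'],cv2.COLOR_BGR2GRAY)
    for z,r in((.158,.013),(.110,.019)):
        q=proj(C,(.5008,.001,z))[0];rp=np.linalg.norm(proj(C,(.5008+r,.001,z))[0]-q)
        x0,y0=(q-20).astype(int);p=cv2.GaussianBlur(cv2.resize(g[y0:y0+41,x0:x0+41],None,fx=8,fy=8,interpolation=cv2.INTER_CUBIC),(0,0),3)
        h=cv2.HoughCircles(p,cv2.HOUGH_GRADIENT,1.5,8,param1=50,param2=18,minRadius=int(rp*8*.85),maxRadius=int(rp*8*1.15))
        print(n,z,'pred',q.round(1),rp.round(1),[] if h is None else [(((k[:2]+.5)/8-.5+[x0,y0]).round(1).tolist(),(k[2]/8).round(1),ray(C,(k[:2]+.5)/8-.5+[x0,y0],z)[0,:2].round(4).tolist()) for k in h[0][:3]])
m=brickmask(c['pixels'])
for r in range(4,150,6):
    k=np.where(m[r,220:340])[0]+220
    if len(k)>20:p=ray(c,[(k[0]-.5,r),(k[-1]+.5,r)],.104);print(r,p[:,0].round(4),p[0,1].round(4))
g=c['pixels'][...,1].astype(int)
for u in(252,300): print([ (r,g[r,u]) for r in range(1,150) if abs(g[r,u]-g[r-1,u])>18], )
# pin height in scene: head-top row near expected
d=s;gs=cv2.cvtColor(d['pixels'],cv2.COLOR_BGR2GRAY)
for z in(.163,.158,.150,.136,.110,.104):
    q=proj(d,(.5008,.001,z))[0];print(z,q.round(1),gs[int(round(q[1])),int(round(q[0]))-10:int(round(q[0]))+11].tolist())
E
```

```text
time: 35.05
position: [0.5012, 0.0009, 0.1381]
tool_rot: [1.0, -0.005, 0.0, 0.0]
ft_force: [-4.1, -2.0, 8.6]
grip_width: 0.0226
time: 35.55
position: [0.5013, 0.0014, 0.1372]
tool_rot: [1.0, -0.005, 0.0, -0.0]
ft_force: [-0.2, -0.3, 0.1]
grip_width: 0.0547
time: 36.42
position: [0.4995, -0.1083, 0.2619]
tool_rot: [1.0, -0.005, -0.001, -0.001]
ft_force: [0.0, -0.1, -0.1]
grip_width: 0.0598
36.425 [ 0.49945777 -0.10831704  0.26186133] [ 0.01630655 -0.09165385 -0.07833646]
wrist 0.158 pred [277.7  82.4] 15.1 []
wrist 0.11 pred [277.7  87.8] 18.8 []
top 0.158 pred [293.  257.6] 5.6 [([292.8, 257.1], np.float32(5.3), [0.5019, 0.0013]), ([291.9, 236.8], np.float32(5.6), [0.5488, 0.0032]), ([292.1, 255.6], np.float32(6.2), [0.5054, 0.003])]
top 0.11 pred [292.5 258.2] 7.9 [([292.8, 258.8], np.float32(7.0), [0.4991, 0.0002]), ([294.0, 259.0], np.float32(7.4), [0.4987, -0.0025])]
4 [0.4717 0.5311] 0.0767
10 [0.4715 0.5312] 0.0716
16 [0.4713 0.5313] 0.0666
22 [0.4711 0.5314] 0.0615
28 [0.4709 0.5315] 0.0563
34 [0.4716 0.5316] 0.0511
40 [0.4705 0.5307] 0.0458
46 [0.4712 0.5308] 0.0405
52 [0.472
[... 764 characters left out ...]
] [166, 168, 168, 168, 156, 148, 151, 144, 128, 193, 215, 207, 193, 167, 118, 92, 94, 92, 92, 90, 90]
0.158 [247.9 169.5] [92, 92, 93, 93, 93, 113, 125, 128, 127, 176, 208, 215, 215, 214, 184, 123, 92, 91, 92, 93, 91]
0.15 [248.1 172. ] [93, 91, 90, 90, 87, 111, 126, 129, 129, 130, 195, 213, 207, 183, 138, 101, 92, 90, 91, 93, 93]
0.136 [248.4 176.2] [91, 89, 88, 89, 90, 89, 84, 92, 106, 112, 106, 106, 103, 111, 111, 153, 163, 164, 197, 219, 223]
0.11 [249.1 183.9] [137, 135, 134, 132, 129, 113, 99, 108, 116, 117, 119, 103, 101, 103, 112, 127, 178, 214, 223, 224, 223]
0.104 [249.2 185.6] [136, 135, 133, 129, 130, 128, 127, 129, 131, 130, 131, 131, 126, 126, 129, 130, 126, 191, 219, 223, 224]
```

Bricks and joint are unchanged, the pin head is at (0.502,0.001) in the top view, and nothing is touched. Handing in.

```bash
python3 -c "
from rig import order
print(order.hand_in())"
```

```text
the job is handed in; nothing more can be done
None
```

I laid the long brick beside the pinned half and the loose half brick at the open end. I then pushed the larger silver pin down through the new half brick until its collar was home. The job was handed in at about 36.5 s; it gave no verdict.

**Last checks**
- **Long brick:** its edges line up with the pinned half (x about 0.471–0.531 m). The joint to the pinned half is about 2 mm.
- **Half brick:** its edges are flush with the wall, and the joint to the long brick still looks thin and even. Its hole was within 1 mm of the hole below before the pin went in.
- **Pin:** it stopped hard with 20 N at tool height 0.138 m, against 0.1384 m expected. The top camera puts its head within about 1.5 mm of the hole below.
- **Bystanders:** the pot, monitor and jar were never touched as far as I could tell. I only saw this in pictures and did not measure their positions at the end.

**What failed or disagreed**
- **First grasp:** closing to a 50 mm opening did not hold the long brick. The brick did not move, and closing fully on a second try held it. I did not find out why.
- **Grip width on the pin:** the fingers read about 23 mm on the 26 mm grip. The pin still hung straight in the scene view and went in freely.
- **Pin circles:** the last circle search found no pin head in the wrist picture. The top view's collar circle was weak, about 2 mm from the head circle.
- **Half brick along the wall:** the cameras differ by 1–2 mm on its position, which is inside the 5 mm allowed.

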